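# Load a can into the gravity can rack

## Robot

A 6-joint arm with a two-finger parallel gripper is mounted at the origin on a cart in front of the work surface, level with it; the furniture and walls round the work are solid. World frame = base frame: x ahead of the robot, y to its left, z up, the work surface at z = 0. Lengths are in m, angles in rad, forces in N, time in s.
With the tool pointing down it reaches from about 0.3 to 0.775 m from the base axis. Payload 14.6 kg.
Tool frame: the origin (TCP) lies at the very end of the fingers, on their centre line; the grasp point (between the pads) lies 19 mm behind it; z points along the fingers, y is the line along which they close (so a half turn about z gives the same grasp; the last joint's range is limited). The gripper opens to 94 mm and grips with 3 to 60 N. Pads are 16 mm wide; open, the fingers measure 119 mm over their backs; the gripper's body (75 mm by 177 mm) begins 78 mm behind the grasp point.
Start: joints at [-1.397, 0.3, 1.521, -0, 1.321, -0.067], TCP at [0.131, -0.534, 0.205] pointing down, gripper open.
Joint ranges: [-3.03, 3.03], [-0.79, 2.21], [0.23, 2.52], [-1.04, 4.18], [0, 3.07], [-2.55, 2.55]. Speed limits (rad/s): [2.22, 2.22, 2.57, 3.14, 3.14, 3.14].

## Interface

Orientations are given as [roll, pitch, yaw] about the fixed x, y, z axes, in that order (R = Rz(yaw) Ry(pitch) Rx(roll)).
In Python, from station import ctrl gives the robot as it stands. The module is installed in compiled form; this text tells all that it offers.
- The arm moves only by the tool play_rows, never from a script. Its argument "commands" is a list of rows, each a list of 7 numbers: the shift along the tool's x, y, z in m, then the turn, a rotation vector about the tool's x, y, z in degrees, then the closure, from -1 (fully open) to 1 (shut). A call has 1 to 20 rows; each row shifts and turns the commanded pose from where the row before left it, along the tool's axes as they then stand; what a row does not reach is not made up. A row lasts 1/12 s, in which the tool goes at most 41.7 mm and 7.16 degrees, less where a joint would pass 70% of its speed; a pose out of reach is approached as far as the arm can. A call is refused whole if a number of a shift passes 0.0417 or a number of a turn 7.16, either way. A call with a gripper value outside its range is refused whole. The fingers move at their own pace and stop on an object; "force" is the grip in N (left out, the last holds). Time passes only in rows, so rows that do not move let the fingers close. It gives the time, the measured TCP pose, the force, the opening and the grip force at its end, in the units of the state.
- ctrl.get_obs(): the state, without advancing time (a new reading comes with each control period).
- ctrl.camera(name): name is "side" or "top"; returns the picture (420x560x3 uint8, blue, green, red); there is no depth.
- ctrl.camera_model(name): a dict with "fx", "fy", "cx", "cy" (pixels), "rvec" (rotation vector, rad) and "tvec" (3), from world to camera coordinates, as OpenCV has them. Camera axes: x right, y down, z forward; pixel columns grow to the right and rows downward; lengths in m; the calibration is good to about 2 mm. A picture is of the moment at which its call begins. camera_model takes no time and is no camera call.
- ctrl.hand_in(): hands the job in; it is judged then, once.
The state is a dict: "time_s": time; "qpos": joint angles; "joint_vel": joint speeds; "tau": joint torques, N m; "ee_pos": TCP position; "eef_rot": TCP orientation; "force": force on the tool from outside, world axes, zero at the start; "moment": the same for the moment, N m; "grip_width": finger opening in m; "grip_force": force on a finger pad.
Only numpy, scipy, OpenCV 4.12 (cv2) and the standard library are available. Lean on these libraries where they do the work, as an engineer would, in place of code of your own. Each camera call takes 0.05 s, during which the arm holds its last target. There are 200 camera calls.

## Task

Restock the sloping can rack: first swing its flat cover round on its pin as far as it will go, so that the inlet is open. Then lay the standing can on its side in the grooved wooden rest and let go of it, take it again by its two flat ends, and feed it into the inlet with its ring-pull end facing our side (the rack's front), so that it rolls down behind the can already there. Leave the cover open and do not disturb the mug, the spice jar or the garlic.

Things in the scene. Friction and masses are not known exactly. Their poses are not given: they have to be found in the camera images.
- can_center (a point): Centre of the can to be loaded: a closed steel food can with a plain paper band, a cylinder of 62 mm diameter and 58 mm length, 0.2 kg. It stands on the worktop at the start (this point 29 mm above it), ring-pull end up. Its z axis runs along the can towards the ring-pull end.
- can_lid (a point): Centre of the ring-pull end of that can, 29 mm from its centre. This flat end has a ring-pull in a shallow recess; the other end is plain.
- old_can_center (a point): Centre of an identical can which already lies in the rack at the foot of the chute, ring-pull end to the rack's front; z axis towards its ring-pull end.
- rack: Fixed steel rack, 82 x 280 mm; origin on the worktop under its middle. -x side = front (faces the robot), +y end = lower end. Its chute, 69 mm wide, falls 10 degrees towards +y (floor 34 mm up at the origin, 51 mm at the inlet), roofed by two bars 70 mm over the floor. Cans lie along the rack's x and roll down freely; the new can stops with its centre about 45 mm from the origin along +y.
- rack_inlet (a point): Centre of a can resting on the chute floor in the inlet, 82.4 mm above the worktop; axes as the rack's. Open from above, 74 mm long between the end plate (104 mm above worktop) and a roof bar (114 mm): too short for fingers before and behind the can. Side lips are 8 mm high, so fingers on the can's two ends have room. A can let go here rolls away by itself.
- rack_cover (a joint): Angle of the flat aluminium cover over the inlet, a 107 x 107 x 5 mm plate, 121 to 126 mm above the worktop, turning level on an upright pin. 0 = closed; positive = counter-clockwise from above; 1.6 rad = fully open at its stop, lying over the roof bars beside the inlet. It starts closed or ajar, turns lightly (0.6 N at the knob) and stays where it is left.
- rack_pivot (a point): The cover's pivot pin, at the underside of the plate (121 mm above the worktop), on the front side of the rack, just down the chute from the inlet.
- cover_knob (a point): Black upright knob on the cover, a plain round post of 16 mm diameter, 106 mm from the pivot axis. This point is 24 mm above the plate's top; the post ends 12 mm above it.
- rest: Fixed small wooden rest for one lying can, 60 mm (x) by 44 mm (y) and 16 mm high, origin under its middle on the worktop. Two low rails along its y axis, 32 mm apart inside, carry the can, which lies along y and stands 7 mm out at each end. It and the can stand between the rack and the wall; a wall cabinet hangs about 0.6 m above the rear of the worktop.
- rest_seat (a point): Where the centre of a can lies when it rests on the rails, 42.6 mm above the worktop; axes as the rest's (can axis along y, either way round).
- mug: Dotted mug, 82 x 114 x 91 mm, a bystander; origin at the middle of its underside.
- spice_jar: Spice jar with slanting mouth, 77 x 72 x 79 mm, a bystander; origin at the middle of its underside.
- garlic: Garlic bulb, 60 x 57 x 58 mm, a bystander; origin at the middle of its underside.
There are look-alikes about, which are no part of the job. Leave any turquoise look-alike of the part that bears can_center alone.

How it is judged:
By the outcome, as a careful person would: the job done as asked, in the order asked, and still so for the second after the job is handed in, with the robot touching nothing.
It also fails if it takes over 66 s, if anything falls off the work surface, if the arm or the gripper's body presses on something with over 40 N, if the wrist force passes 120 N, or if a joint passes its speed limit or range.

## Working session

There is one attempt and no reset: what is moved stays moved. The work goes in short steps, Python scripts to look and compute and a tool call to move; the robot and the scene stay as the last step left them, time stands still between calls to the robot, and variables do not carry over. Pictures are saved under pics/ and viewed, at most 10 in all, crops included, and the job is handed in when it is done.

Besides the shell and the picture viewer there is one more tool, called after "Emit:" as name(argument=value, ...), one argument or row to a line, values as JSON. play_rows: Moves the arm, as the interface text tells. Its arguments: {"type":"object","properties":{"commands":{"type":"array","items":{"type":"array","items":{"type":"number"}}},"force":{"type":"number"}},"required":["commands"]}

```bash
mkdir -p pics
cat > h.py <<'E'
import numpy as np,cv2
from station import ctrl
from scipy.spatial.transform import Rotation as Ro
def ray(n,u,v):
    m=ctrl.camera_model(n);R=cv2.Rodrigues(np.array(m['rvec'],float))[0];t=np.array(m['tvec'],float).ravel()
    d=R.T@np.array([(u-m['cx'])/m['fx'],(v-m['cy'])/m['fy'],1]);return -R.T@t,d
def atz(n,u,v,z):
    c,d=ray(n,u,v);return c+d*(z-c[2])/d[2]
def proj(n,p):
    m=ctrl.camera_model(n);K=np.array([[m['fx'],0,m['cx']],[0,m['fy'],m['cy']],[0,0,1]])
    return cv2.projectPoints(np.array(p,float).reshape(-1,1,3),np.array(m['rvec'],float),np.array(m['tvec'],float),K,None)[0][:,0]
def tri(a,b):
    (c1,d1),(c2,d2)=ray('top',*a),ray('side',*b)
    s=np.linalg.lstsq(np.c_[d1,-d2],c2-c1,rcond=None)[0];p,q=c1+s[0]*d1,c2+s[1]*d2
    return (p+q)/2,np.linalg.norm(p-q)
def shot(n,f,crop=None):
    i=ctrl.camera(n)
    if crop: x,y,w,h=crop;i=i[y:y+h,x:x+w];k=min(800/w,600/h);i=cv2.resize(i,None,fx=k,fy=k,interpolation=cv2.INTER_CUBIC)
    else: i=cv2.resize(i,(800,600))
    cv2.imwrite('pics/'+f,i)
E
python3 - <<'E'
from h import *
shot('top','t0.png');shot('side','s0.png')
o=ctrl.get_obs();print(o['ee_pos'],o['eef_rot'],o['grip_width'])
for n in('top','side'):print(ray(n,280,210), ctrl.camera_model(n)['fx'])
E
```

```text
[ 0.13109762 -0.53390783  0.20495069] [-3.14055904e+00 -7.20192638e-05  2.40754124e-01] 0.09381050728609282
(array([0.37672643, 0.02085597, 1.20673557]), array([ 0.19282579,  0.00296464, -0.98139029])) 508.35931242533627
(array([ 0.64628494, -0.76073234,  0.6444837 ]), array([-0.04868005,  0.82985413, -0.55589443])) 448.7044780553116
```

View pics/t0.png

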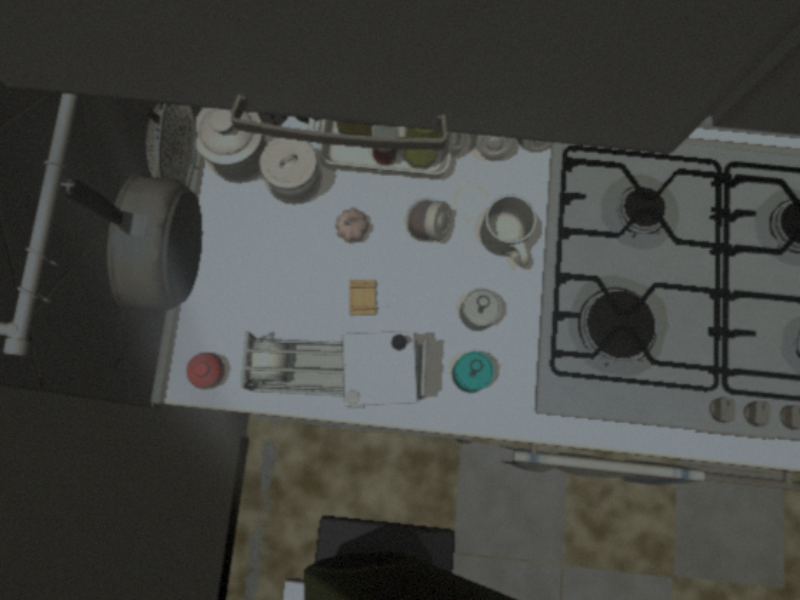

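View pics/s0.png

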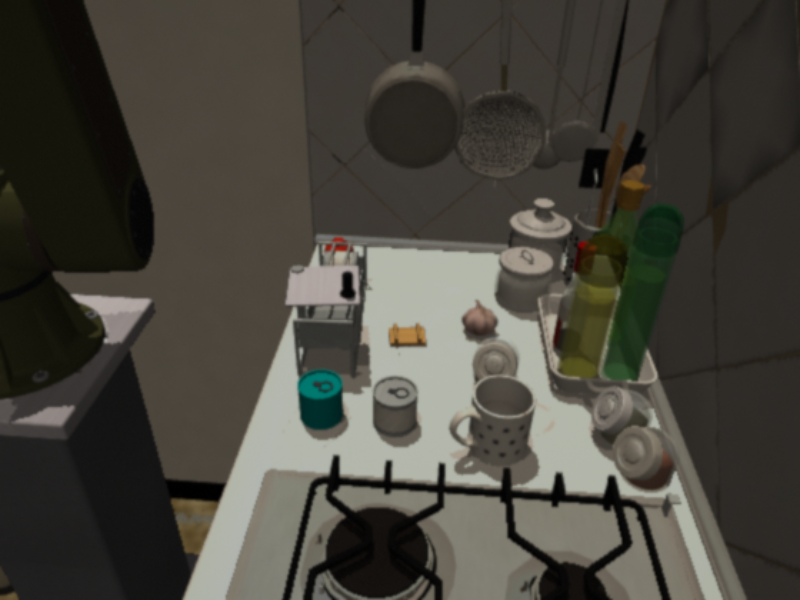

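The top view shows two possible cans, in 800x600 pixels: a grey one with a ring-pull at (483,308) and a turquoise look-alike at (474,371). The red item at (205,370) and the garlic at (352,225) are other objects. I choose the grey can. The rack spans (245–440, 330–405), with its knob at (399,342) and pin at (353,398). The rest is at (363,297).

Run:
```python
from h import *
shot('top','t1.png',(165,180,200,120))
shot('side','s1.png',(195,160,160,120))
```

```text
(no output)
```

View pics/t1.png

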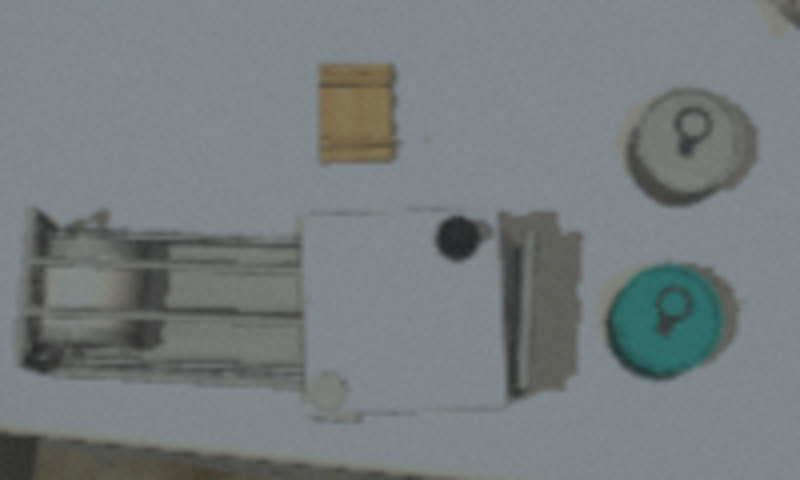

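View pics/s1.png

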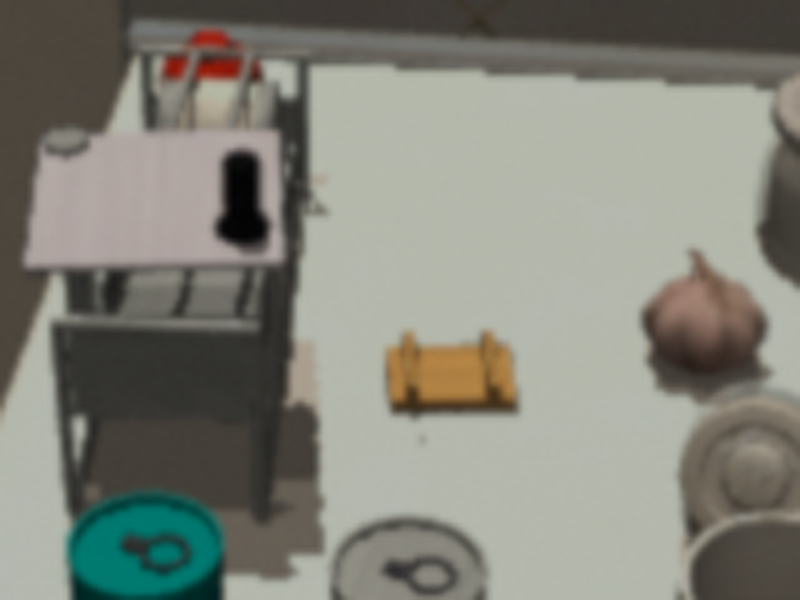

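Run:
```python
from h import *
np.set_printoptions(precision=4,suppress=True)
T=lambda u,v,z:atz('top',165+u/4,180+v/4,z)[:2]
P=lambda u,v:(165+u/4,180+v/4)
S=lambda u,v:(195+u/5,160+v/5)
print('can',T(690,140,.058),'tri',tri(P(690,140),S(409,573)))
print('teal',T(666,320,.058))
for n,c in dict(rest=[(319,65),(395,65),(396,160),(319,161)],cover=[(304,213),(500,211),(508,408),(303,411)]).items():
  q=np.array([T(*p,.013 if n=='rest' else .126) for p in c]);print(n,q,q.mean(0))
k=T(458,238,.162);p=T(327,391,.128);print('knob',k,'tri',tri(P(458,238),S(241,158)),'pin',p,'tri',tri(P(327,391),S(66,140)),np.linalg.norm(k-p),np.arctan2(*(k-p)[::-1]))
print('endplate',T(532,232,.104),T(524,390,.104))
print('low end',T(36,210,.1),T(22,370,.1))
print('rails', T(320,78,.016),T(395,80,.016),T(320,150,.016),T(395,150,.016))
print('oldcan',T(90,290,.06))
```

```text
can [ 0.6045 -0.1083] tri (array([ 0.605 , -0.1085,  0.0564]), np.float64(0.0002774190864514147))
teal [ 0.5001 -0.1029]
rest [[0.636  0.1122]
 [0.6407 0.0667]
 [0.5832 0.0599]
 [0.5778 0.1055]] [0.6094 0.0861]
cover [[ 0.5298  0.1022]
 [ 0.5418 -0.0022]
 [ 0.4381 -0.0165]
 [ 0.4254  0.0905]] [0.4838 0.0435]
knob [0.52   0.0188] tri (array([0.522 , 0.0192, 0.1615]), np.float64(0.0038130356817663064)) pin [0.437  0.0791] tri (array([0.4367, 0.0789, 0.1293]), np.float64(0.0003744249452788033)) 0.10261005796938145 -0.6277948188599183
endplate [ 0.5355 -0.0212] [ 0.4498 -0.0249]
low end [0.5199 0.2506] [0.4327 0.2456]
rails [0.6275 0.1105] [0.6309 0.0656] [0.5839 0.1054] [0.5886 0.0611]
oldcan [0.4831 0.2221]
```

Emit:
play_rows(
  commands=[
    [0, 0, 0, 0, 0, 5.3, 0.1],
    [0, 0, 0, 0, 0, 5.3, 0.1],
    [0.02335, -0.02946, 0, 0, 0, 0, 0.1],
    [0.02335, -0.02946, 0, 0, 0, 0, 0.1],
    [0.02335, -0.02946, 0, 0, 0, 0, 0.1],
    [0.02335, -0.02946, 0, 0, 0, 0, 0.1],
    [0.02335, -0.02946, 0, 0, 0, 0, 0.1],
    [0.02335, -0.02946, 0, 0, 0, 0, 0.1],
    [0.02335, -0.02946, 0, 0, 0, 0, 0.1],
    [0.02335, -0.02946, 0, 0, 0, 0, 0.1],
    [0.02335, -0.02946, 0, 0, 0, 0, 0.1],
    [0.02335, -0.02946, 0, 0, 0, 0, 0.1],
    [0.02335, -0.02946, 0, 0, 0, 0, 0.1],
    [0.02335, -0.02946, 0, 0, 0, 0, 0.1],
    [0.02335, -0.02946, 0, 0, 0, 0, 0.1],
    [0.02335, -0.02946, 0, 0, 0, 0, 0.1],
    [0.02335, -0.02946, 0, 0, 0, 0, 0.1],
    [0.02335, -0.02946, 0, 0, 0, 0, 0.1],
    [0.02335, -0.02946, 0, 0, 0, 0, 0.1],
    [0.02335, -0.02946, 0, 0, 0, 0, 0.1],
  ],
  force=10,
)

```text
time_s: 1.87
ee_pos: [0.5219, 0.0207, 0.2054]
eef_rot: [3.142, 0.0, 0.056]
force: [0.1, -0.9, 0.1]
grip_width: 0.042
grip_force: 0.0
```

Run:
```python
from h import *
P=np.array([.437,.079]);r=.104;a=np.linspace(-.628,.94,17)
q=P+r*np.c_[np.cos(a),np.sin(a)];d=np.diff(q,axis=0);s=.056;c,sn=np.cos(s),np.sin(s)
print(np.round(np.c_[d@[c,sn],d@[sn,-c]],4).tolist(),q[-1])
```

```text
[[0.006, -0.0082], [0.0052, -0.0088], [0.0043, -0.0092], [0.0034, -0.0096], [0.0025, -0.0099], [0.0015, -0.0101], [0.0005, -0.0102], [-0.0005, -0.0102], [-0.0015, -0.0101], [-0.0025, -0.0099], [-0.0034, -0.0096], [-0.0044, -0.0092], [-0.0052, -0.0087], [-0.0061, -0.0082], [-0.0068, -0.0075], [-0.0076, -0.0068]] [0.49833795 0.16298604]
```

Emit:
play_rows(
  commands=[
    [0, 0, 0.024, 0, 0, 0, 0.1],
    [0, 0, 0.024, 0, 0, 0, 0.1],
    [0, 0, 0.023, 0, 0, 0, 0.1],
    [0, 0, 0, 0, 0, 0, 0.5],
    [0, 0, 0, 0, 0, 0, 0.5],
    [0, 0, 0, 0, 0, 0, 0.5],
  ],
)

```text
time_s: 2.37
ee_pos: [0.5218, 0.0186, 0.1359]
eef_rot: [3.141, -0.002, 0.056]
force: [-0.4, 1.0, -0.7]
grip_width: 0.0257
grip_force: 0.0
```

Emit:
play_rows(
  commands=[
    [0.006, -0.0082, 0, 0, 0, 0, 0.5],
    [0.0052, -0.0088, 0, 0, 0, 0, 0.5],
    [0.0043, -0.0092, 0, 0, 0, 0, 0.5],
    [0.0034, -0.0096, 0, 0, 0, 0, 0.5],
    [0.0025, -0.0099, 0, 0, 0, 0, 0.5],
    [0.0015, -0.0101, 0, 0, 0, 0, 0.5],
    [0.0005, -0.0102, 0, 0, 0, 0, 0.5],
    [-0.0005, -0.0102, 0, 0, 0, 0, 0.5],
    [-0.0015, -0.0101, 0, 0, 0, 0, 0.5],
    [-0.0025, -0.0099, 0, 0, 0, 0, 0.5],
    [-0.0034, -0.0096, 0, 0, 0, 0, 0.5],
    [-0.0044, -0.0092, 0, 0, 0, 0, 0.5],
    [-0.0052, -0.0087, 0, 0, 0, 0, 0.5],
    [-0.0061, -0.0082, 0, 0, 0, 0, 0.5],
    [-0.0068, -0.0075, 0, 0, 0, 0, 0.5],
    [-0.003, -0.0034, 0, 0, 0, 0, 0.5],
    [-0.0015, -0.0017, 0, 0, 0, 0, 0.5],
    [-0.0015, -0.0017, 0, 0, 0, 0, 0.5],
    [0, 0, 0, 0, 0, 0, 0.5],
  ],
)

```text
time_s: 3.95
ee_pos: [0.4999, 0.1641, 0.1345]
eef_rot: [-3.142, 0.0, 0.056]
force: [0.8, 0.0, -0.8]
grip_width: 0.0233
grip_force: 0.0
```

Emit:
play_rows(
  commands=[
    [-0.0015, -0.0015, 0, 0, 0, 0, 0.5],
    [-0.0015, -0.0015, 0, 0, 0, 0, 0.5],
    [-0.0015, -0.0015, 0, 0, 0, 0, 0.5],
    [0, 0, 0, 0, 0, 0, 0.5],
  ],
)

```text
time_s: 4.28
ee_pos: [0.4962, 0.167, 0.1345]
eef_rot: [3.139, -0.002, 0.055]
force: [5.9, -10.0, -1.8]
grip_width: 0.0237
grip_force: 5.4
```

Emit:
play_rows(
  commands=[
    [0.001, 0.003, 0, 0, 0, 0, 0.5],
    [0, 0, -0.035, 0, 0, 0, 0.4],
    [0, 0, -0.035, 0, 0, 0, -1],
    [0.0094, 0.0279, 0, 0, 0, 0, -1],
    [0.0094, 0.0279, 0, 0, 0, 0, -1],
    [0.0094, 0.0279, 0, 0, 0, 0, -1],
    [0.0094, 0.0279, 0, 0, 0, 0, -1],
    [0.0094, 0.0279, 0, 0, 0, 0, -1],
    [0.0094, 0.0279, 0, 0, 0, 0, -1],
    [0.0094, 0.0279, 0, 0, 0, 0, -1],
    [0.0094, 0.0279, 0, 0, 0, 0, -1],
    [0.0094, 0.0279, 0, 0, 0, 0, -1],
    [0.0094, 0.0279, 0, 0, 0, 0, -1],
    [0, 0, 0, 0, 0, 0, -1],
  ],
)

```text
time_s: 5.45
ee_pos: [0.6067, -0.1122, 0.2038]
eef_rot: [3.141, 0.0, 0.052]
force: [-0.4, -0.8, -1.1]
grip_width: 0.0938
grip_force: 0.0
```

Run:
```python
from h import *
np.set_printoptions(precision=4,suppress=True)
o=ctrl.get_obs();print(o['qpos'],o['ee_pos'])
f=.7
for n,u,v,z in[('mug',510,222,.091),('handle',521,262,.06),('jar',430,220,.06),('garlic',352,225,.03),('hob edge',548,300,0),('grate',560,260,.03)]:print(n,atz('top',u*f,v*f,z))
print('grate corner tri',tri((556*f,372*f),(335*f,475*f)))
shot('top','t2.png',(165,150,240,160))
```

```text
[-0.2421  0.4521  1.3173 -0.0004  1.3725  1.2766] [ 0.6067 -0.1122  0.2038]
mug [ 0.741  -0.1383  0.091 ]
handle [ 0.6853 -0.1653  0.06  ]
jar [ 0.7408 -0.0113  0.06  ]
garlic [0.7278 0.1179 0.03  ]
hob edge [ 0.6399 -0.225   0.    ]
grate [ 0.7036 -0.2349  0.03  ]
grate corner tri (array([ 0.5288, -0.2365,  0.0264]), np.float64(0.025409754461713705))
```

View pics/t2.png

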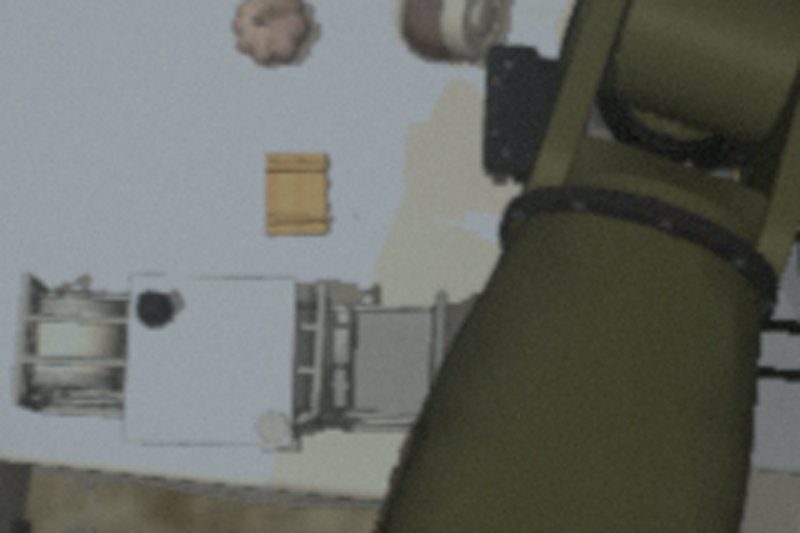

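The cover lies fully open, and the knob is at crop pixel (155,308). The inlet shows between the roof bar, near column 345, and the end plate, near column 440. The rest is clear.

The can is too hemmed in to tilt where it stands. I'll move it upright a few centimetres to −y, then take it again tilted.

Emit:
play_rows(
  commands=[
    [0, 0, 0, 0, 0, -6.7, -1],
    [0, 0, 0, 0, 0, -6.7, -1],
    [0, 0, 0, 0, 0, -6.7, -1],
    [0, 0, 0, 0, 0, -6.7, -1],
    [0, 0, 0, 0, 0, -6.7, -1],
    [0, 0, 0, 0, 0, -6.7, -1],
    [0, 0, 0, 0, 0, -6.7, -1],
    [0, 0, 0, 0, 0, -6.7, -1],
    [0, 0, 0, 0, 0, -6.7, -1],
    [0, 0, 0, 0, 0, -6.7, -1],
    [0, 0, 0, 0, 0, -6.7, -1],
    [0, 0, 0, 0, 0, -6.7, -1],
    [0, 0, 0, 0, 0, -6.6, -1],
    [0.0037, -0.0017, 0.03, 0, 0, 0, -1],
    [0, 0, 0.03, 0, 0, 0, -1],
    [0, 0, 0.03, 0, 0, 0, -1],
    [0, 0, 0, 0, 0, 0, -1],
  ],
)

```text
time_s: 6.92
ee_pos: [0.6015, -0.1028, 0.1089]
eef_rot: [-3.133, -0.002, 1.575]
force: [0.3, 1.5, 0.6]
grip_width: 0.0942
grip_force: 0.0
```

Emit:
play_rows(
  commands=[
    [-0.005, 0.003, 0.03, 0, 0, 0, -1],
    [0, 0, 0.03, 0, 0, 0, -1],
    [0, 0, 0.029, 0, 0, 0, -1],
    [0, 0, 0, 0, 0, 0, -1],
    [0, 0, 0, 0, 0, 0, 0.6],
    [0, 0, 0, 0, 0, 0, 0.6],
    [0, 0, 0, 0, 0, 0, 0.6],
    [0, 0, 0, 0, 0, 0, 0.6],
    [0, 0, 0, 0, 0, 0, 0.6],
  ],
  force=15,
)

```text
time_s: 7.67
ee_pos: [0.6078, -0.1094, 0.0269]
eef_rot: [3.14, 0.0, 1.574]
force: [-1.7, 0.5, 1.3]
grip_width: 0.0643
grip_force: 0.8
```

Emit:
play_rows(
  commands=[
    [0, 0, 0, 0, 0, 0, 0.6],
    [0, 0, 0, 0, 0, 0, 0.6],
    [0, 0, 0, 0, 0, 0, 0.6],
  ],
)

```text
time_s: 7.92
ee_pos: [0.6076, -0.1094, 0.0267]
eef_rot: [3.14, 0.0, 1.574]
force: [-3.6, -0.3, 7.8]
grip_width: 0.0619
grip_force: 15.0
```

Emit:
play_rows(
  commands=[
    [0, 0, -0.01, 0, 0, 0, 0.6],
    [-0.005, 0, 0, 0, 0, 0, 0.6],
    [-0.015, -0.002, 0, 0, 0, 0, 0.6],
    [-0.015, -0.002, 0, 0, 0, 0, 0.6],
    [-0.012, -0.001, 0, 0, 0, 0, 0.6],
    [-0.005, 0, 0, 0, 0, 0, 0.6],
    [0, 0, 0, 0, 0, 0, 0.6],
    [0, 0, 0.004, 0, 0, 0, 0.6],
    [0, 0, 0.003, 0, 0, 0, 0.6],
    [0, 0, 0.002, 0, 0, 0, 0.6],
    [0, 0, 0, 0, 0, 0, 0.6],
  ],
)

```text
time_s: 8.83
ee_pos: [0.6024, -0.1608, 0.0264]
eef_rot: [-3.141, -0.0, 1.575]
force: [-1.4, 0.1, 1.1]
grip_width: 0.0618
grip_force: 15.0
```

Emit:
play_rows(
  commands=[
    [0, 0, 0, 0, 0, 0, -0.9],
    [0, 0, 0, 0, 0, 0, -0.9],
    [0, 0, 0, 0, 0, 0, -0.9],
    [0, 0, 0, 0, 0, 0, -0.9],
    [0, 0, 0, 0, -5, 0, -0.9],
    [0, 0, 0, 0, -5, 0, -0.9],
    [0, 0, 0, 0, -5, 0, -0.9],
    [0, 0, 0, 0, -5, 0, -0.9],
    [-0.003, 0, 0, 0, -5, 0, -0.9],
    [-0.003, 0, 0, 0, -5, 0, -0.9],
    [0, 0, 0, 0, 0, 0, -0.9],
  ],
)

```text
time_s: 9.75
ee_pos: [0.6022, -0.1652, 0.0277]
eef_rot: [-3.14, 0.527, 1.578]
force: [-0.4, 0.2, -0.0]
grip_width: 0.0889
grip_force: 0.0
```

Run:
```python
from h import *
np.set_printoptions(precision=4,suppress=True)
o=ctrl.get_obs();print(o['qpos'],o['ee_pos']);print(Ro.from_euler('xyz',o['eef_rot']).as_matrix())
```

```text
[-0.109   0.6636  1.5286 -0.6412  0.9898  0.2557] [ 0.6022 -0.1652  0.0277]
[[-0.0062  1.      0.0015]
 [ 0.8642  0.0061 -0.5032]
 [-0.5032 -0.0018 -0.8642]]
```

Emit:
play_rows(
  commands=[
    [-0.004, 0, 0, 0, -5, 0, -0.9],
    [-0.004, 0, 0, 0, -5, 0, -0.9],
    [-0.003, 0, 0, 0, -4, 0, -0.9],
    [-0.001, 0, 0, 0, -4, 0, -0.9],
    [0, 0, 0, 0, 0, 0, -0.9],
  ],
)

```text
time_s: 10.17
ee_pos: [0.6017, -0.1759, 0.0341]
eef_rot: [-3.136, 0.838, 1.579]
force: [-1.0, -0.3, -0.3]
grip_width: 0.089
grip_force: 0.0
```

Run:
```python
from h import *
np.set_printoptions(precision=4,suppress=True)
o=ctrl.get_obs();print(o['qpos'],o['ee_pos']);print(Ro.from_euler('xyz',o['eef_rot']).as_matrix())
```

```text
[-0.0189  0.7379  1.5339 -0.9767  1.1123  0.546 ] [ 0.6017 -0.1759  0.0341]
[[-0.0054  1.      0.0004]
 [ 0.6691  0.0039 -0.7432]
 [-0.7432 -0.0037 -0.6691]]
```

Emit:
play_rows(
  commands=[
    [0.003, 0, -0.005, 0, 0, 0, -0.9],
    [0, 0, 0, 0, 0, 0, 0],
    [0, 0, 0, 0, 0, 0, 0.6],
    [0, 0, 0, 0, 0, 0, 0.6],
    [0, 0, 0, 0, 0, 0, 0.6],
    [0, 0, 0, 0, 0, 0, 0.6],
    [0, 0, 0, 0, 0, 0, 0.6],
    [0, 0, 0, 0, 0, 0, 0.6],
  ],
  force=25,
)

```text
time_s: 10.83
ee_pos: [0.6025, -0.1712, 0.0371]
eef_rot: [3.141, 0.838, 1.574]
force: [-0.5, -2.5, 1.9]
grip_width: 0.0617
grip_force: 25.0
```

Run:
```python
from h import *
np.set_printoptions(precision=4,suppress=True)
P=lambda u,v:(165+u/10*3,150+v/10*3)
print('jar edge',atz('top',*P(440,62),.03))
print('rest',[atz('top',*P(*c),.013)[:2] for c in [(266,153),(328,154),(329,235),(265,234)]])
print('endplate',[atz('top',*P(*c),.104)[:2] for c in [(436,292),(446,292)]])
print('roofbar',[atz('top',*P(*c),.114)[:2] for c in [(318,285),(327,285),(340,300),(352,300),(352,425)]])
print('cover corner',[atz('top',*P(*c),.126)[:2] for c in [(132,276),(294,278),(297,447),(127,443)]], atz('top',*P(378,290),.06))
shot('side','s2.png')
o=ctrl.get_obs();print(o['qpos'],o['ee_pos'],o['eef_rot'],o['grip_width'],o['grip_force'])
```

```text
jar edge [ 0.7129 -0.006   0.03  ]
rest [array([0.6368, 0.1122]), array([0.6408, 0.0676]), array([0.5819, 0.0605]), array([0.5778, 0.1061])]
endplate [array([ 0.5358, -0.0164]), array([ 0.5365, -0.0229])]
roofbar [array([0.531 , 0.0607]), array([0.5316, 0.0549]), array([0.5227, 0.0455]), array([0.5235, 0.0377]), array([0.4435, 0.0293])]
cover corner [array([0.5227, 0.1799]), array([0.5322, 0.0762]), array([0.4255, 0.0623]), array([0.4169, 0.1692])] [0.5394 0.0216 0.06  ]
[-0.0109  0.7338  1.5325 -0.9724  1.1189  0.5487] [ 0.6025 -0.1711  0.037 ] [3.1414 0.8381 1.5737] 0.06133432029437318 24.999985098838806
```

View pics/s2.png

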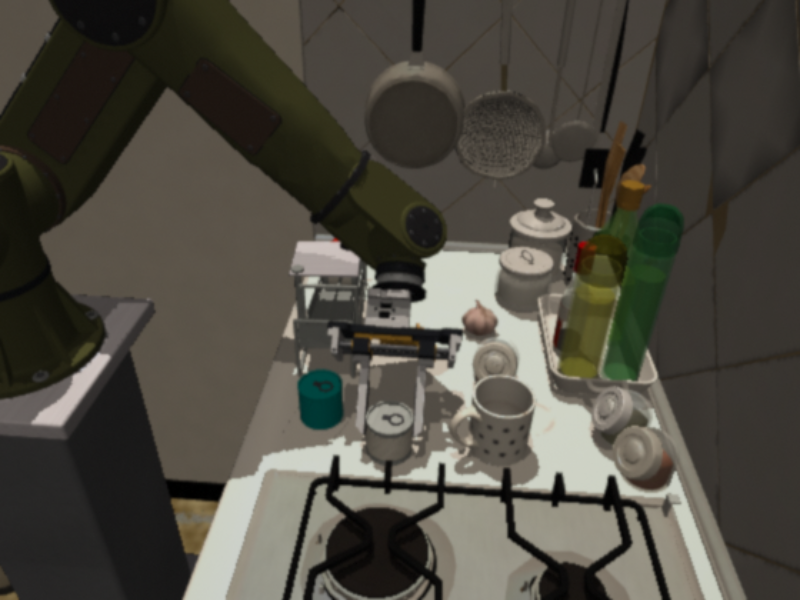

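The side view shows the tilted gripper holding the can near (390,430). The teal can, mug and jar are untouched. Next I lift it and swing the tool over.

Emit:
play_rows(
  commands=[
    [-0.01, 0, -0.009, 0, 0, 0, 0.6],
    [-0.025, 0, -0.022, 0, 0, 0, 0.6],
    [-0.025, 0, -0.022, 0, 0, 0, 0.6],
    [-0.015, 0, -0.014, 0, 0, 0, 0.6],
    [0, 0, 0, 0, 6, 0, 0.6],
    [0, 0, 0, 0, 6, 0, 0.6],
    [0, 0, 0, 0, 6, 0, 0.6],
    [0, 0, 0, 0, 6, 0, 0.6],
    [0, 0, 0, 0, 6, 0, 0.6],
    [0, 0, 0, 0, 6, 0, 0.6],
    [0, 0, 0, 0, 6, 0, 0.6],
    [0, 0, 0, 0, 6, 0, 0.6],
    [0, 0, 0, 0, 6, 0, 0.6],
    [0, 0, 0, 0, 6, 0, 0.6],
    [0, 0, 0, 0, 6, 0, 0.6],
    [0, 0, 0, 0, 6, 0, 0.6],
    [0, 0, 0, 0, 6, 0, 0.6],
    [0, 0, 0, 0, 3, 0, 0.6],
    [0, 0, 0, 0, 0, 0, 0.6],
  ],
  force=25,
)

```text
time_s: 12.47
ee_pos: [0.6018, -0.1726, 0.1364]
eef_rot: [-3.14, -0.58, 1.572]
force: [-0.5, 0.4, -2.6]
grip_width: 0.0616
grip_force: 25.0
```

```bash
cat > go.py <<'E'
import sys
from h import *
np.set_printoptions(precision=4,suppress=True)
# target TCP pose -> tool-frame shift (in present axes) and rotation vector (deg)
def go(p,R):
    o=ctrl.get_obs();R0=Ro.from_euler('xyz',o['eef_rot']).as_matrix()
    print('q',o['qpos'],'p',o['ee_pos'],'w',o['grip_width'],o['grip_force'])
    r=Ro.from_matrix(R0.T@R).as_rotvec(degrees=True)
    print('turn first',r,'then shift',R.T@(np.array(p)-o['ee_pos']));print('shift in present axes',R0.T@(np.array(p)-o['ee_pos']))
E
cat > place.py <<'E'
from go import *
th,ph,yw=np.radians([33,4,6]);c=np.array([.6093,.0866,.0426])
Rr=Ro.from_euler('z',yw)
# frame: rest axes; tool y=+x rest, tool z points +y and down by th, then lean by ph about rest y
z=np.array([0,np.sin(th),-np.cos(th)]);y=np.array([1,0,0.]);x=np.cross(y,z)
R=(Rr*Ro.from_euler('y',ph)).as_matrix()@np.c_[x,y,z]
a=Rr.apply([0,1,0]);g=c-.0155*a
p=g+.0145*R[:,2]
print('final tcp',p);go(p+[0,0,.09],R)
E
python3 place.py
```

```text
final tcp [0.6093 0.079  0.0305]
q [-0.543   0.6947  1.2073  0.4869  1.5678 -0.6285] p [ 0.6018 -0.1726  0.1364] w 0.061609298181406064 24.99940574169159
turn first [ 6.515  -0.4146 -2.7737] then shift [0.2017 0.0347 0.1472]
shift in present axes [0.2017 0.008  0.1511]
```

Emit:
play_rows(
  commands=[
    [0, 0, 0, 6.5, -0.4, -2.8, 0.6],
    [0.012, 0.002, 0.009, 0, 0, 0, 0.6],
    [0.022, 0.004, 0.016, 0, 0, 0, 0.6],
    [0.024, 0.004, 0.0175, 0, 0, 0, 0.6],
    [0.024, 0.004, 0.0175, 0, 0, 0, 0.6],
    [0.024, 0.004, 0.0175, 0, 0, 0, 0.6],
    [0.024, 0.004, 0.0175, 0, 0, 0, 0.6],
    [0.024, 0.004, 0.0175, 0, 0, 0, 0.6],
    [0.022, 0.004, 0.016, 0, 0, 0, 0.6],
    [0.018, 0.003, 0.013, 0, 0, 0, 0.6],
    [0.0077, 0.0017, 0.0057, 0, 0, 0, 0.6],
    [0, 0, 0, 0, 0, 0, 0.6],
  ],
)

```text
time_s: 13.47
ee_pos: [0.6092, 0.0824, 0.1212]
eef_rot: [-3.062, -0.57, 1.637]
force: [-0.5, -0.1, -2.5]
grip_width: 0.0615
grip_force: 25.0
```

```bash
python3 place.py; python3 -c "
from h import *
shot('side','s3.png',(180,140,200,150))"
```

```text
final tcp [0.6093 0.079  0.0305]
q [-0.1525  0.6262  1.3563  0.5397  1.4127 -0.3988] p [0.6092 0.0824 0.1212] w 0.061507299011449315 24.999862611293793
turn first [-0.031   0.2932  0.3136] then shift [-0.0033 -0.0003 -0.0012]
shift in present axes [-0.0033 -0.0003 -0.0012]
```

View pics/s3.png

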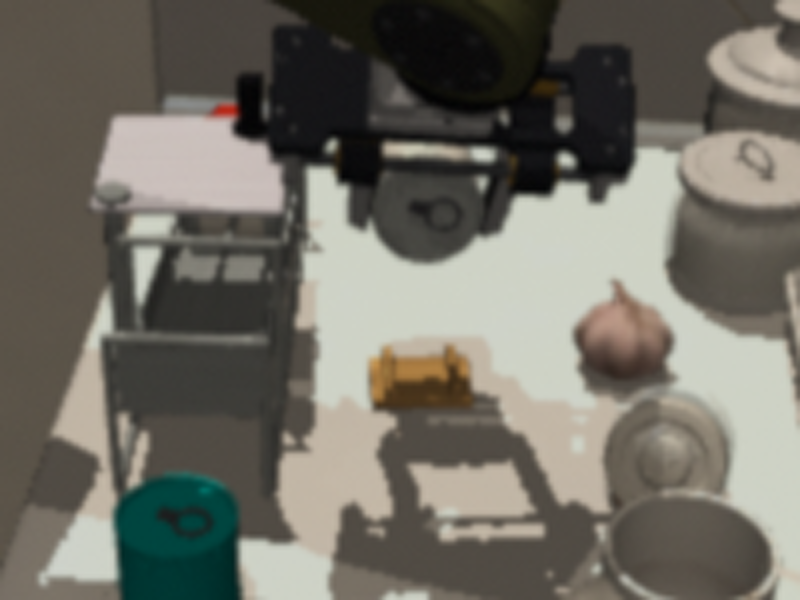

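The can hangs above the rest with its lid facing −y and tipped slightly up. The rest is at (420,385) and the can is clear of the cover.

Emit:
play_rows(
  commands=[
    [-0.0117, 0.0013, 0.0165, 0, 0, 0, 0.6],
    [-0.0117, 0.0013, 0.0165, 0, 0, 0, 0.6],
    [-0.0117, 0.0013, 0.0165, 0, 0, 0, 0.6],
    [-0.0117, 0.0013, 0.0165, 0, 0, 0, 0.6],
    [0, 0, 0, 0, 0, 0, 0.6],
  ],
)

```text
time_s: 13.93
ee_pos: [0.6084, 0.075, 0.0364]
eef_rot: [-3.055, -0.571, 1.629]
force: [-0.2, -0.8, -2.4]
grip_width: 0.0613
grip_force: 25.0
```

```bash
python3 place.py
```

```text
final tcp [0.6093 0.079  0.0305]
q [-0.1645  0.7371  1.3929  0.5542  1.2945 -0.4797] p [0.6084 0.075  0.0364] w 0.061343143869529264 24.999234080314636
turn first [-0.1239  0.1819 -0.096 ] then shift [ 0.049  -0.0046 -0.0684]
shift in present axes [ 0.0487 -0.0048 -0.0685]
```

Emit:
play_rows(
  commands=[
    [0.0034, 0, 0.0022, 0, 0, 0, 0.6],
    [-0.0008, 0.0001, 0.0013, 0, 0, 0, 0.6],
    [-0.0008, 0.0001, 0.0013, 0, 0, 0, 0.6],
    [-0.0008, 0.0001, 0.0013, 0, 0, 0, 0.6],
    [0, 0, 0, 0, 0, 0, 0.6],
  ],
  force=10,
)

```text
time_s: 14.35
ee_pos: [0.6092, 0.0806, 0.0354]
eef_rot: [-3.061, -0.571, 1.633]
force: [-0.4, 0.2, -1.8]
grip_width: 0.0618
grip_force: 10.0
```

Emit:
play_rows(
  commands=[
    [-0.0012, 0.0001, 0.0017, 0, 0, 0, 0.6],
    [-0.0011, 0.0001, 0.0017, 0, 0, 0, 0.6],
    [-0.0011, 0.0001, 0.0017, 0, 0, 0, 0.6],
    [0, 0, 0, 0, 0, 0, 0.6],
  ],
)

```text
time_s: 14.68
ee_pos: [0.6095, 0.0804, 0.0289]
eef_rot: [-3.061, -0.571, 1.633]
force: [3.9, -0.9, 2.5]
grip_width: 0.0617
grip_force: 10.0
```

Emit:
play_rows(
  commands=[
    [0, 0, 0, 0, 0, 0, 0.2],
    [0, 0, 0, 0, 0, 0, 0.1],
    [0, 0, 0, 0, 0, 0, -0.4],
    [0, 0, 0, 0, 0, 0, -0.8],
    [0, 0, 0, 0, 0, 0, -0.8],
    [0, 0, 0, 0, 0, 0, -0.8],
    [0, 0, -0.015, 0, 0, 0, -0.8],
    [0, 0, -0.03, 0, 0, 0, -0.8],
    [0, 0, -0.035, 0, 0, 0, -0.8],
    [0, 0, -0.035, 0, 0, 0, -0.8],
    [0, 0, 0, 0, 0, 0, -0.8],
  ],
)

```text
time_s: 15.6
ee_pos: [0.6245, 0.0162, 0.131]
eef_rot: [-3.069, -0.568, 1.636]
force: [0.4, 0.2, 0.7]
grip_width: 0.085
grip_force: 0.0
```

```bash
python3 -c "
from h import *
shot('side','s4.png',(180,140,200,150))"
cat > regrasp.py <<'E'
from go import *
yw=np.radians(6);c=np.array([.6093,.0866,.0426])
for y0 in (yw,):
    R=(Ro.from_euler('z',y0)*Ro.from_euler('x',np.pi)).as_matrix()
    go(np.array([c[0],c[1],.18]),R)
E
python3 regrasp.py
```

```text
q [-0.246   0.6649  1.2754  0.5129  1.4874 -0.4503] p [0.6234 0.0177 0.128 ] w 0.08458063124382742 0.0
turn first [-28.3291 -22.7611  86.2353] then shift [-0.0069 -0.07   -0.052 ]
shift in present axes [ 0.0867 -0.0102 -0.0055]
```

View pics/s4.png

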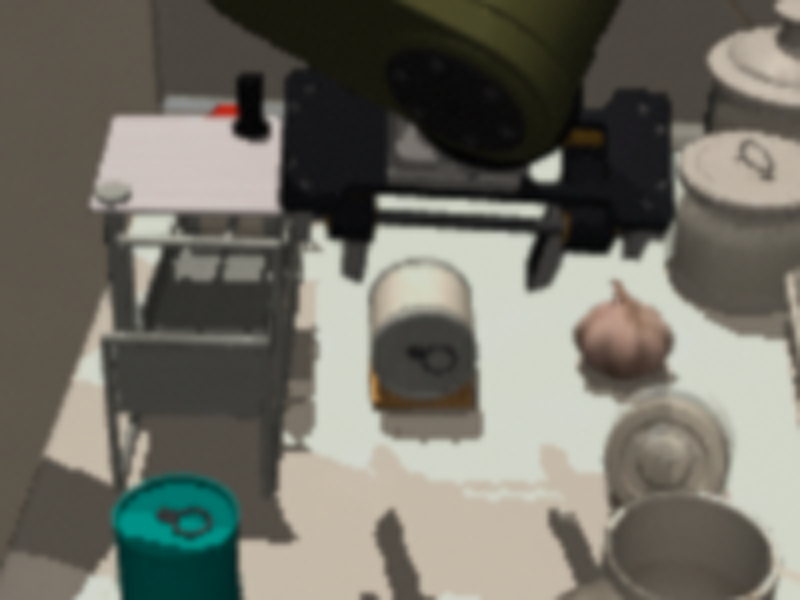

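The can lies flat in the rest, lid towards −y, with the lid centre at crop (423,355), and nothing else has moved. I'll turn the tool to take it by its ends. It will be yaw 186° here and about 93° at the inlet, which brings the lid to the front.

Emit:
play_rows(
  commands=[
    [0, 0, -0.02, -2, -6.6, 0, -1],
    [0, 0, -0.02, -2, -6.6, 0, -1],
    [0, 0, 0, 0, -6.6, 0, -1],
    [0, 0, 0, 0, -6.6, 0, -1],
    [0, 0, 0, 0, -6.6, 0, -1],
    [0, 0, 0, 0, 0, -6.5, -1],
    [0, 0, 0, 0, 0, -6.5, -1],
    [0, 0, 0, 0, 0, -6.5, -1],
    [0, 0, 0, 0, 0, -6.5, -1],
    [0, 0, 0, 0, 0, -6.5, -1],
    [0, 0, 0, 0, 0, -6.5, -1],
    [0, 0, 0, 0, 0, -6.5, -1],
    [0, 0, 0, 0, 0, -6.5, -1],
    [0, 0, 0, 0, 0, -6.5, -1],
    [0, 0, 0, 0, 0, -6.5, -1],
    [0, 0, 0, 0, 0, -6.5, -1],
    [0, 0, 0, 0, 0, -6.5, -1],
    [0, 0, 0, 0, 0, -6.5, -1],
    [0, 0, 0, 0, 0, -5.5, -1],
    [0, 0, 0, 0, 0, 0, -1],
  ],
)

```text
time_s: 17.32
ee_pos: [0.6253, 0.0006, 0.1586]
eef_rot: [-3.137, -0.008, -3.061]
force: [-0.3, -0.0, -0.3]
grip_width: 0.0941
grip_force: 0.0
```

```bash
sed -i 's/for y0 in (yw,)/for y0 in (yw+np.pi,)/' regrasp.py; python3 regrasp.py; python3 -c "
from h import *
print('lid',atz('side',180+423/4,140+355/4,.0426),'expect',[.6093+.029*np.sin(.105),.0866-.029])
print(proj('side',[.6123,.0578,.0426]))"
```

```text
q [-0.0553  0.5105  1.3383 -0.0056  1.3006 -1.7056] p [0.6253 0.0006 0.1586] w 0.0940994011322534 0.0
turn first [-0.2379 -0.4856 -1.3608] then shift [ 0.0069  0.0872 -0.0214]
shift in present axes [ 0.0091  0.0869 -0.0217]
lid [0.61219318 0.06272837 0.0426    ] expect [np.float64(0.6123394078960376), 0.0576]
[[285.66076341 230.03251126]]
```

Emit:
play_rows(
  commands=[
    [0, 0, 0, -0.2, -0.5, -1.4, -1],
    [0.0018, 0.0224, 0, 0, 0, 0, -1],
    [0.0018, 0.0224, 0, 0, 0, 0, -1],
    [0.0018, 0.0224, 0, 0, 0, 0, -1],
    [0.0015, 0.0224, 0, 0, 0, 0, -1],
    [0, 0, 0.025, 0, 0, 0, -1],
    [0, 0, 0.025, 0, 0, 0, -1],
    [0, 0, 0, 0, 0, 0, -1],
  ],
)

```text
time_s: 17.98
ee_pos: [0.6075, 0.0889, 0.1045]
eef_rot: [-3.141, -0.006, -3.044]
force: [-1.0, 0.1, -1.3]
grip_width: 0.0941
grip_force: 0.0
```

```bash
python3 regrasp.py
```

```text
q [ 0.0862  0.538   1.4288 -0.0011  1.1804 -1.5821] p [0.6075 0.0889 0.1045] w 0.09408128494228142 0.0
turn first [-0.0557 -0.3255 -0.3913] then shift [-0.0015 -0.0025 -0.0755]
shift in present axes [-0.0011 -0.0026 -0.0755]
```

Emit:
play_rows(
  commands=[
    [-0.0015, 0, 0.026, 0, 0, -0.4, -1],
    [0, 0, 0.026, 0, 0, 0, -1],
    [0, 0, 0.016, 0, 0, 0, -1],
    [0, 0, 0.01, 0, 0, 0, -1],
    [0, 0, 0, 0, 0, 0, -1],
    [0, 0, 0, 0, 0, 0, 0],
    [0, 0, 0, 0, 0, 0, 0.6],
    [0, 0, 0, 0, 0, 0, 0.6],
    [0, 0, 0, 0, 0, 0, 0.6],
    [0, 0, 0, 0, 0, 0, 0.6],
    [0, 0, 0, 0, 0, 0, 0.6],
    [0, 0, 0, 0, 0, 0, 0.6],
    [0, 0, 0, 0, 0, 0, 0.6],
    [0, 0, 0, 0, 0, 0, 0.6],
  ],
  force=20,
)

```text
time_s: 19.15
ee_pos: [0.6121, 0.0884, 0.0322]
eef_rot: [-3.14, 0.003, -3.035]
force: [-1.6, -0.8, 5.3]
grip_width: 0.0579
grip_force: 20.0
```

Emit:
play_rows(
  commands=[
    [0, 0, -0.01, 0, 0, 0, 0.6],
    [0, 0, -0.025, 0, 0, 0, 0.6],
    [0, 0, -0.035, 0, 0, 0, 0.6],
    [0, 0, -0.035, 0, 0, 0, 0.6],
    [0, 0, -0.035, 0, 0, 0, 0.6],
    [0, 0, -0.01, 0, 0, 6.6, 0.6],
    [0, 0, 0, 0, 0, 6.6, 0.6],
    [0, 0, 0, 0, 0, 6.6, 0.6],
    [0, 0, 0, 0, 0, 6.6, 0.6],
    [0, 0, 0, 0, 0, 6.6, 0.6],
    [0, 0, 0, 0, 0, 6.6, 0.6],
    [0, 0, 0, 0, 0, 6.6, 0.6],
    [0, 0, 0, 0, 0, 6.6, 0.6],
    [0, 0, 0, 0, 0, 6.6, 0.6],
    [0, 0, 0, 0, 0, 6.6, 0.6],
    [0, 0, 0, 0, 0, 6.6, 0.6],
    [0, 0, 0, 0, 0, 6.6, 0.6],
    [0, 0, 0, 0, 0, 6.6, 0.6],
    [0, 0, 0, 0, 0, 6.6, 0.6],
    [0, 0, 0, 0, 0, 0, 0.6],
  ],
)

```text
time_s: 20.82
ee_pos: [0.6113, 0.0886, 0.182]
eef_rot: [3.14, 0.001, 1.63]
force: [0.5, 0.1, -1.4]
grip_width: 0.0579
grip_force: 20.0
```

```bash
cat > inlet.py <<'E'
from go import *
R=(Ro.from_euler('z',np.radians(93.2))*Ro.from_euler('x',np.pi)).as_matrix()
go(np.array([.4904,.017,.15]),R)
E
python3 inlet.py
```

```text
q [ 0.0851  0.4684  1.3447 -0.0011  1.3266  0.026 ] p [0.6113 0.0886 0.182 ] w 0.05788403670574621 19.9564129114151
turn first [0.1131 0.0584 0.2006] then shift [-0.0647 -0.1247  0.032 ]
shift in present axes [-0.0643 -0.125   0.0318]
```

Emit:
play_rows(
  commands=[
    [-0.008, -0.015, 0, 0, 0, 0.2, 0.6],
    [-0.0129, -0.025, 0, 0, 0, 0, 0.6],
    [-0.0129, -0.025, 0, 0, 0, 0, 0.6],
    [-0.0129, -0.025, 0, 0, 0, 0, 0.6],
    [-0.0115, -0.022, 0, 0, 0, 0, 0.6],
    [-0.0065, -0.0127, 0.015, 0, 0, 0, 0.6],
    [0, 0, 0.016, 0, 0, 0, 0.6],
    [0, 0, 0, 0, 0, 0, 0.6],
  ],
)

```text
time_s: 21.48
ee_pos: [0.4896, 0.016, 0.1488]
eef_rot: [-3.141, 0.001, 1.635]
force: [-0.1, 0.3, -2.4]
grip_width: 0.0581
grip_force: 20.0
```

```bash
python3 inlet.py; python3 -c "
from h import *
shot('side','s5.png',(190,150,120,90))"
```

```text
q [-0.0418  0.2241  1.7554 -0.0008  1.1628 -0.106 ] p [0.4896 0.016  0.1488] w 0.05810092487120903 19.955161213874817
turn first [-0.0451  0.04    0.4967] then shift [ 0.001   0.0009 -0.0012]
shift in present axes [ 0.001   0.0009 -0.0012]
```

View pics/s5.png

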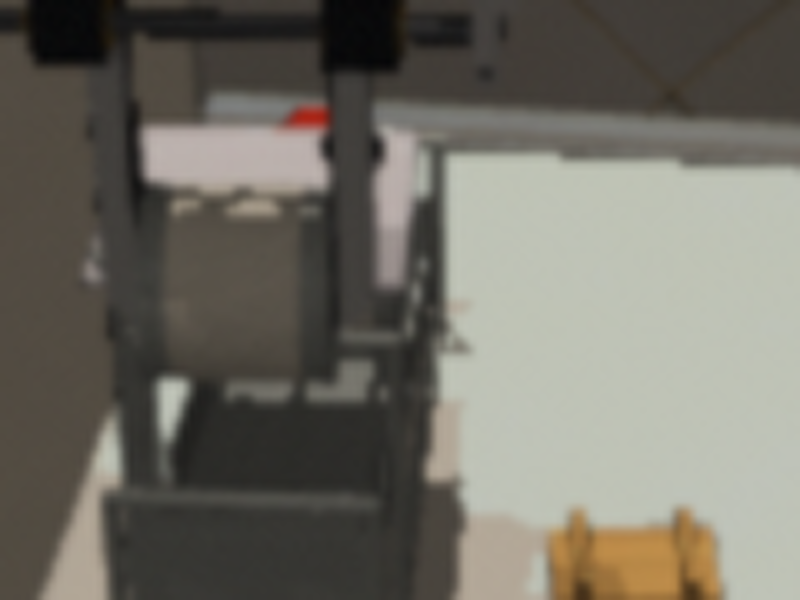

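```bash
python3 -c "
from h import *
k=800/120
for p in ([.4896,.016,.1592],[.4925,-.0205,.104],[.4498,-.0229,.104],[.5362,-.0195,.104]):print((proj('side',p)[0]-[190,150])*k)"
```

```text
[243.05960082 284.34617493]
[240.09252418 499.14290107]
[101.6234401  495.27114677]
[381.24387625 505.8575486 ]
```

Emit:
play_rows(
  commands=[
    [0.001, 0.002, 0.01, 0, 0, 0.4, 0.6],
    [0, 0, 0.02, 0, 0, 0, 0.6],
    [0, 0, 0.02, 0, 0, 0, 0.6],
    [0, 0, 0.01, 0, 0, 0, 0.6],
    [0, 0, 0.007, 0, 0, 0, 0.6],
    [0, 0, 0.004, 0, 0, 0, 0.6],
    [0, 0, 0, 0, 0, 0, 0.6],
  ],
)

```text
time_s: 22.12
ee_pos: [0.4934, 0.0174, 0.0794]
eef_rot: [3.139, 0.001, 1.626]
force: [0.2, -0.3, -2.0]
grip_width: 0.0582
grip_force: 20.0
```

Emit:
play_rows(
  commands=[
    [0, -0.001, 0.003, 0, 0, 0, 0.6],
    [0, 0, 0.002, 0, 0, 0, 0.6],
    [0, 0, 0.001, 0, 0, 0, 0.6],
    [0, 0, 0, 0, 0, 0, 0.6],
  ],
)

```text
time_s: 22.45
ee_pos: [0.4923, 0.0173, 0.0737]
eef_rot: [3.139, 0.001, 1.625]
force: [1.2, -1.2, -2.5]
grip_width: 0.0579
grip_force: 20.0
```

Emit:
play_rows(
  commands=[
    [0, 0, 0, 0, 0, 0, 0.3],
    [0, 0, 0, 0, 0, 0, 0.25],
    [0, 0, 0, 0, 0, 0, 0.25],
    [0, 0, 0, 0, 0, 0, 0.25],
    [0, 0, 0, 0, 0, 0, 0.25],
    [0, 0, 0, 0, 0, 0, 0.25],
    [0, 0, 0, 0, 0, 0, 0.25],
    [0, 0, 0, 0, 0, 0, 0.25],
  ],
)

```text
time_s: 23.12
ee_pos: [0.4923, 0.0173, 0.0736]
eef_rot: [3.139, 0.001, 1.625]
force: [-0.2, -0.1, -1.6]
grip_width: 0.0581
grip_force: 20.0
```

Emit:
play_rows(
  commands=[
    [0, 0, 0, 0, 0, 0, -0.3],
    [0, 0, 0, 0, 0, 0, -0.5],
    [0, 0, 0, 0, 0, 0, -0.5],
    [0, 0, 0, 0, 0, 0, -0.5],
    [0, 0, 0, 0, 0, 0, -0.5],
    [0, 0, 0, 0, 0, 0, -0.5],
    [0, 0, 0, 0, 0, 0, -0.5],
    [0, 0, -0.02, 0, 0, 0, -0.5],
    [0, 0, -0.03, 0, 0, 0, -0.5],
    [0, 0, -0.04, 0, 0, 0, -0.5],
    [0, 0, -0.04, 0, 0, 0, -0.5],
    [0, 0.03, -0.02, 0, 0, 0, -0.5],
    [-0.03, 0.03, 0, 0, 0, 0, -0.5],
    [-0.03, 0.02, 0, 0, 0, 0, -0.5],
    [-0.03, 0, 0, 0, 0, 0, -0.5],
    [-0.03, 0, 0, 0, 0, 0, -0.5],
    [-0.03, 0, 0, 0, 0, 0, -0.5],
    [-0.03, 0, 0, 0, 0, 0, -0.5],
    [0, 0, 0, 0, 0, 0, -0.5],
  ],
)

```text
time_s: 24.7
ee_pos: [0.5807, -0.1619, 0.2235]
eef_rot: [3.14, 0.002, 1.622]
force: [-0.5, 0.1, -0.8]
grip_width: 0.0705
grip_force: 0.0
```

```bash
python3 -c "
from h import *
a=cv2.resize(ctrl.camera('top')[180:300,150:350],(800,480),interpolation=2)[130:430]
b=cv2.resize(ctrl.camera('side')[140:240,180:380],(600,300),interpolation=2)
b=cv2.copyMakeBorder(b,0,0,0,200,0)
cv2.imwrite('pics/f.png',np.vstack([a,b]))
o=ctrl.get_obs();print(o['ee_pos'],o['grip_width'])"
```

```text
[ 0.58083364 -0.15820144  0.22361262] 0.07055466708624922
```

View pics/f.png

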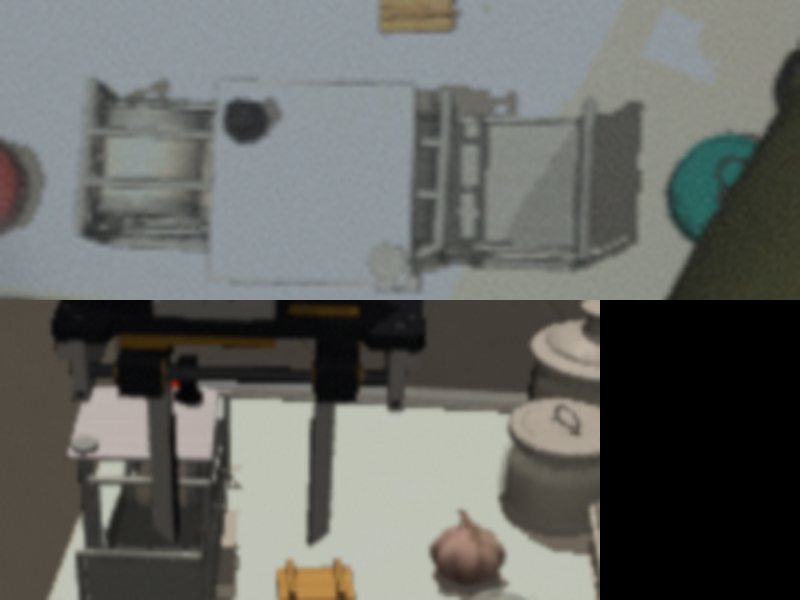

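```bash
python3 -c "
from h import *
u=np.array([-.056,.998]);o=np.array([.4904,.0185])+.097*u
for s in (-.04,0,.045):
  c=o+u*s; z=.034-s*np.tan(np.radians(10))+.0315
  print(s,[((proj('side',[c[0]+dx,c[1]-.031*.7,z+.031*.7])[0]-[180,140])*3+[0,300]).round() for dx in(-.029,.029)])
f=cv2.imread('pics/f.png');g=cv2.imread('pics/s4.png')
print(f[440:560:6,150,:].mean(1).round(),f[440:560:6,195].mean(1).round());g=cv2.resize(g,(600,450))
print(g[140:260:6,150].mean(1).round(),g[140:260:6,195].mean(1).round())"
```

```text
-0.04 [array([110., 504.]), array([188., 509.])]
0 [array([117., 483.]), array([193., 487.])]
0.045 [array([125., 461.]), array([198., 465.])]
[ 93.  99. 106.  89.  74.  72.  89.  83.  64.  65.  56.  51.  46.  45.
  44.  44.  43.  42.  55.  98.] [178. 176. 176. 128.  58.  53.  63. 112.  50.  48.  47.  40.  43.  45.
  44.  43.  42.  43.  65. 114.]
[198. 196. 197. 131.  72.  64.  91. 103.  67. 118. 128. 126.  67.  49.
  50.  50.  50.  49.  63. 110.] [196. 195. 194. 143.  80.  75.  79. 125.  62. 114. 113.  86.  58.  51.
  50.  50.  49.  49.  72. 108.]
```

Emit:
play_rows(
  commands=[
    [-0.02, 0, -0.03, 0, 0, 0, -0.5],
    [-0.02, 0, -0.03, 0, 0, 0, -0.5],
    [-0.02, -0.03, -0.02, 0, 0, 0, -0.5],
    [-0.02, -0.03, 0, 0, 0, 0, -0.5],
    [-0.02, -0.03, 0, 0, 0, 0, -0.5],
    [-0.02, -0.03, 0, 0, 0, 0, -0.5],
    [-0.02, -0.03, 0, 0, 0, 0, -0.5],
    [-0.02, -0.03, 0, 0, 0, 0, -0.5],
    [-0.02, -0.03, 0, 0, 0, 0, -0.5],
    [0, 0, 0, 0, 0, 0, -0.5],
  ],
)

```text
time_s: 25.63
ee_pos: [0.3778, -0.3503, 0.3041]
eef_rot: [3.139, 0.002, 1.623]
force: [1.2, -0.4, 0.2]
grip_width: 0.0705
grip_force: 0.0
```

```bash
python3 -c "
from h import *
i=ctrl.camera('side');g=cv2.resize(i[140:240,180:380],(600,300),interpolation=2)
f=cv2.resize(cv2.imread('pics/s4.png'),(600,450))
for c in (125,140,150,165,180,195):print(c,'now',g[140:230:6,c].mean(1).astype(int),'\n before',f[140:230:6,c].mean(1).astype(int))
t=cv2.resize(ctrl.camera('top')[180:300,165:365],(800,480),interpolation=2).astype(int);b=cv2.imread('pics/t1.png').astype(int)
for r in (260,290,335):print(r,t[r,40:300:13].mean(1).astype(int),'\n   ',b[r,40:300:13].mean(1).astype(int))
"
```

```text
125 now [170 169 171 110 110 103 117  83  43  37  35  33  36  39  39] 
 before [197 196 197 145 193 187 166  98  42  39  41  41  44  46  47]
140 now [170 169 170 106  51  60 103  89  67  67  58  44  40  40  40] 
 before [198 197 197 126  50  47 107 110 115 128 129 106  49  48  48]
150 now [171 169 170 110  73  74  95  89  69  67  60  47  40  41  41] 
 before [198 196 197 130  72  63  90 102  67 118 127 126  66  49  50]
165 now [170 168 169 115  74  75  96  96  67  69  62  49  40  39  39] 
 before [197 195 197 136  80  74  99 111  58  84  67  65  50  48  49]
180 now [170 168 168 117  65  73  86 100  64  70  64  51  40  41  41] 
 before [196 195 197 139  74  72  84 116  66 120 128 127  67  49  49]
195 now [170 167 168 121  55  49  60 105  47  46  44  38  40  41  41] 
 before [196 195 194 143  79  75  79 125  62 114 112  85  58  50  50]
260 [101 102 106 109 106 112 108  90  82 124  52  41  40 102 135 136 134 136
 134 135] 
    [100 100 106 109 106 116 108  90  80  83  89  93  91  88  90  96 114 113
 112 100]
290 [ 77 127 128 131 130 126 114  86  90 134 134 134 133 131 135 135 135 134
 136 134] 
    [ 71 130 130 132 130 127 110  86  59  70  97 113 114 114 116 115 117 119
 119 119]
335 [ 79 102 102 113 104  94  79  57  95 134 133 133 134 134 133 135 134 135
 137 134] 
    [ 78 102 101 111 102  92  77  57  62  69 114 114 114 114 115 113 115 116
 116 115]
```

```bash
python3 -c "
from h import *
i=ctrl.camera('side');g=cv2.resize(i[140:240,180:380],(600,300),interpolation=2)
for r in (170,190,196,202,208,214):print(r,list(zip(range(104,210,5),g[r,104:210:5].mean(1).astype(int))))
u=np.array([-.056,.998]);o=np.array([.4904,.0185])+.097*u
for s in (-.04,0,.045):
  c=o+u*s; z=.034-s*np.tan(np.radians(10))+.0315
  for a in (45,0,-45,-80):
    A=np.radians(a);print(s,a,[((proj('side',[c[0]+dx,c[1]-.031*np.cos(A),z+.031*np.sin(A)])[0]-[180,140])*3).round() for dx in(-.029,.029)])
"
```

```text
170 [(104, np.int64(181)), (109, np.int64(179)), (114, np.int64(180)), (119, np.int64(176)), (124, np.int64(124)), (129, np.int64(64)), (134, np.int64(73)), (139, np.int64(57)), (144, np.int64(74)), (149, np.int64(74)), (154, np.int64(75)), (159, np.int64(75)), (164, np.int64(75)), (169, np.int64(67)), (174, np.int64(49)), (179, np.int64(71)), (184, np.int64(75)), (189, np.int64(60)), (194, np.int64(52)), (199, np.int64(40)), (204, np.int64(45)), (209, np.int64(44))]
190 [(104, np.int64(176)), (109, np.int64(179)), (114, np.int64(178)), (119, np.int64(134)), (124, np.int64(46)), (129, np.int64(46)), (134, np.int64(54)), (139, np.int64(67)), (144, np.int64(70)), (149, np.int64(70)), (154, np.int64(70)), (159, np.int64(70)), (164, np.int64(71)), (169, np.int64(67)), (174, np.int64(69)), (179, np.int64(69)), (184, np.int64(65)), (189, np.int64(51)), (194, np.int64(47)), (199, np.int64(40)), (204, np.int64(47)), (209, np.int64(45))]
196 [(104, np.int64(178)), (109, np.int64(181)), (114, np.int64(172)), (119, np.int64(86)), (124, np.int64(38)), (129, np.int64(44)), (134, np.int64(48)), (1
[... 1632 characters left out ...]
40)), (194, np.int64(41)), (199, np.int64(41)), (204, np.int64(47)), (209, np.int64(47))]
-0.04 45 [array([110., 204.]), array([188., 209.])]
-0.04 0 [array([109., 235.]), array([187., 240.])]
-0.04 -45 [array([113., 252.]), array([189., 257.])]
-0.04 -80 [array([118., 249.]), array([193., 254.])]
0 45 [array([117., 183.]), array([193., 187.])]
0 0 [array([117., 213.]), array([192., 218.])]
0 -45 [array([120., 230.]), array([194., 234.])]
0 -80 [array([125., 227.]), array([197., 231.])]
0.045 45 [array([125., 161.]), array([198., 165.])]
0.045 0 [array([125., 190.]), array([197., 194.])]
0.045 -45 [array([128., 207.]), array([199., 211.])]
0.045 -80 [array([132., 204.]), array([202., 208.])]
```

The new can's visible outline, columns 125–198 with its bottom near row 208, matches the expected final position 45 mm down from the rack's origin. The job is done and the arm is clear.

```bash
python3 -c "
from station import ctrl
print(ctrl.hand_in())"
```

```text
the job is handed in; nothing more can be done
None
```

The job is handed in at about 26 s: cover swung to its stop, can laid in the rest and let go, retaken by its ends, and fed in with its ring-pull end turned to the front; pixel checks put it about 45 mm down from the rack's origin, behind the old can (it is mostly hidden under the cover), and I saw no disturbance to the mug, jar or garlic.

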